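Sort the cleaned dental instruments for the steriliser

TASK

The cleaned instruments lie mixed on the dark drying mat; sort them for the steriliser: the mouth mirror and the scaler into the long narrow tray, the two extraction forceps into the wide tray, and the bur block upright into the round dish. Each must lie flat on the floor of its tray or dish, nothing resting on a rim or on another instrument. Set them down rather than dropping them, and leave the tub of wipes and the steel cup where they stand.

Things in the scene. Friction and masses are not known exactly. Their poses are not given: they have to be found in the camera images.
- mirror_mid (a point): Mouth mirror, steel, 168 mm long, 28 g: a straight knurled handle 10 mm thick, thin neck and one tilted round mirror 22 mm across at the +x end. Point at its centre, 5 mm above what it lies on; x along it, z up. The handle reaches from 84 mm behind the point (-x) to 34 mm ahead; the head rises 17 mm above what it lies on.
- scaler_mid (a point): Scaler, steel, 170 mm long, 26 g: a straight knurled handle 10 mm thick and 104 mm long with a thin hooked tip at both ends, no mirror. Point at its centre, 5 mm above what it lies on; x along it, z up. 
- forceps_straight_joint (a point): Extraction forceps, straight beaks: steel, plier-shaped, lying flat, 140 g. Point mid-joint, 5 mm above what it lies on; x to the beaks, z up. The joint, the place to grip, is a flat-sided block 36 (x) by 17 (y) by 10 mm. From the point, two rigid spread handles (45 mm across, 9 mm thick) reach 109 mm to -x, the beaks 58 mm to +x: mid-length is 25 mm behind the point, the mass centre 15 mm.
- forceps_curved_joint (a point): Extraction forceps, beaks curving sideways: steel, plier-shaped, flat, 140 g. Point mid-joint, 5 mm above what it lies on; x to the beaks, z up. The joint, the place to grip, is a flat-sided block 36 (x) by 17 (y) by 10 mm. From the point, two rigid spread handles (45 mm across, 9 mm thick) reach 109 mm to -x, the beaks 58 mm to +x, curving 26 mm to +y: mid-length is 25 mm behind the point, the mass centre 15 mm.
- bur_block_mid (a point): Bur block, 60 g: a plain aluminium block 56 mm long (x), 24 mm wide (y), 16 mm high, with a row of six thin burs standing 11 mm out of its top. Point at the block's centre, 8 mm above what it stands on; z up.
- tray_narrow: Long narrow open metal tray with perforated floor, loose on the bench (0.35 kg): 76 mm (x) by 200 mm (y), walls 18 mm high and 2.5 mm thick, so 71 by 195 mm inside. Origin at the centre of its underside; the floor's upper face is 2.5 mm above it; y along its length, z up.
- tray_wide: Wide open metal tray with perforated floor, loose on the bench (0.5 kg): 130 mm (x) by 200 mm (y), walls 18 mm high and 2.5 mm thick, so 125 by 195 mm inside. Origin at the centre of its underside; the floor's upper face is 2.5 mm above it; y along its length, z up.
- dish: Round open steel dish, loose on the bench (0.25 kg): 112 mm across, 22 mm high, wall 2.5 mm, flat floor 103 mm across. Origin at the centre of its underside; the floor's upper face is 2.5 mm above it.
- wipes_tub: White plastic tub of wipes, 96 mm across and 150 mm high, standing loose to the left of the trays. Origin at the centre of its underside.
- steel_cup: Empty open steel cup, 72 mm across and 75 mm high, standing loose to the right of the trays. Origin at the centre of its underside.
Mind the look-alikes: they are no part of the job. What is shaped like the part that bears forceps_curved_joint but purple or red is not meant. What is shaped like the tray_wide but turquoise is not meant.

How it is judged:
By the outcome, as a careful person would: the job done as asked, in the order asked, and still so for the second after the job is handed in, with the robot touching nothing.
It also fails if it takes over 122 s, if anything falls off the work surface, if the arm or the gripper's body presses on something with over 40 N, if the wrist force passes 120 N, or if a joint passes its speed limit or range.

ROBOT

A 7-joint arm with a two-finger parallel gripper is mounted at the origin on the work surface. World frame = base frame: x ahead of the robot, y to its left, z up, the work surface at z = 0. Lengths are in m, angles in degrees, forces in N, time in s.
With the tool pointing down it reaches from about 0.425 to 0.95 m from the base axis. Payload 4.7 kg.
Tool frame: the origin (TCP) lies on the centre line of the jaws, within the pads' length; the fingertips stand 14 mm ahead of it and the grasp point (between the pads) lies 5 mm behind it (bot.tip_reach is the distance from the TCP to the fingertips, in m); z points along the fingers, y is the line along which they close (so a half turn about z gives the same grasp; the last joint's range is limited). The gripper opens to 85 mm and grips with 20 to 120 N. Pads are 22 mm wide; open, the fingers measure 114 mm over their backs; the gripper's body (76 mm by 85 mm) begins 54 mm behind the grasp point. The pads swing forward as they close: fully open they stand 13 mm farther back than shut.
Start: joints at [64.177, 26.849, -2.785, 87.806, 1.381, 65.374, -4.715], TCP at [0.276, -0.616, 0.245] pointing down, gripper open.
Joint ranges: [-148.3, 148.3], [-19.14, 114.17], [-79.39, 73.82], [5.75, 140.21], [-59.74, 239.74], [12.07, 113.84], [-152.46, 152.46]. Speed limits (degrees/s): [147.25, 147.25, 180, 180, 180, 180, 180].

INTERFACE

Orientations are given as a 3x3 rotation matrix whose columns are the frame's x, y, z axes.
In Python, from rig import bot gives the robot as it stands.
- The arm moves only by the shell command python3 -m crank 'ROWS' [FORCE]. ROWS is JSON, one flat list of numbers, 7 for each row, row after row: the shift along the tool's x, y, z in m, then the turn, a rotation vector about the tool's x, y, z in degrees, then the opening, from 0 (shut) to 1 (fully open). In form: [tx, ty, tz, wx, wy, wz, fingers, tx, ty, tz, wx, wy, wz, fingers, ...]. A call has 1 to 5 rows; each row is the pose to reach, as a shift and turn from the pose commanded when the call began, along the tool's axes at that moment; what a row does not reach only later rows make up. A row lasts 1/12 s, in which the tool goes at most 41.7 mm and 7.16 degrees, less where a joint would pass 70% of its speed; a pose out of reach is approached as far as the arm can. A call with a gripper value outside its range is refused whole. The fingers move at their own pace and stop on an object; FORCE is the grip in N (left out, the last holds). Time passes only in rows, so rows that repeat a pose let the fingers close. It gives the time, the measured TCP pose, the force, the opening and the grip force at its end, in the units of the state.
- bot.get_obs(): the state, without advancing time (a new reading comes with each control period).
- bot.read_camera(name): name is "scene" or "side" or "wrist"; returns a dict with "frame" (420x560x3 uint8, red, green, blue), "vertical_fov" (degrees; the focal length in pixels is half the picture's height over the tangent of half this angle, whatever the lens; pixels are square), "cx", "cy" (the principal point, pixels), "distortion" ([k1, k2, p1, p2, k3] as OpenCV has them; the pictures are not rectified), "cam_to_world" (4x4, takes a point from camera to world coordinates). Camera axes: x right, y down, z forward; pixel columns grow to the right and rows downward; lengths in m; the calibration is good to about 2 mm. A picture is of the moment at which its call begins. There is no depth.
- bot.job_done(): hands the job in; it is judged then, once.
The state is a dict: "time": time; "joints": joint angles; "joint_vel": joint speeds; "joint_efforts": joint torques, N m; "eef_pos": TCP position; "orientation": TCP orientation; "ft_force": force on the tool from outside, world axes, zero at the start; "ft_torque": the same for the moment, N m; "opening": finger opening in m; "gripper_force": force on a finger pad.
Only numpy, scipy, OpenCV 4.12 (cv2) and the standard library are available. Lean on these libraries where they do the work, as an engineer would, in place of code of your own. Each camera call takes 0.05 s, during which the arm holds its last target. There are 200 camera calls.

## Working session

There is one attempt and no reset: what is moved stays moved. The work goes in short steps, Python scripts to look and compute and a shell command to move; the robot and the scene stay as the last step left them, time stands still between calls to the robot, and variables do not carry over. Pictures are saved under pics/ and viewed, at most 14 in all, crops included, and the job is handed in when it is done.

```bash
ls; mkdir -p pics; python3 - <<'E'
from rig import bot
import cv2,numpy as np
for n in("scene","side","wrist"):
    c=bot.read_camera(n);cv2.imwrite(f"pics/{n}0.png",c["frame"][:,:,::-1])
    print(n,c["vertical_fov"],c["cx"],c["cy"],c["distortion"],np.round(c["cam_to_world"],3).tolist())
o=bot.get_obs();print(o)
E
```

```text
pics
scene 43.79644637171168 278.8630603222904 210.1437500697216 [0.03027393 0.         0.         0.         0.        ] [[-0.202, 0.801, -0.563, 1.621], [0.979, 0.162, -0.122, 0.296], [-0.006, -0.576, -0.818, 1.728], [0.0, 0.0, 0.0, 1.0]]
side 51.12571712262901 279.8964527226258 211.68391843462982 [-0.06010914  0.          0.          0.          0.        ] [[-0.989, -0.099, 0.112, 0.327], [-0.15, 0.66, -0.736, 1.136], [-0.001, -0.745, -0.667, 1.029], [0.0, 0.0, 0.0, 1.0]]
wrist 70.62625588056564 276.4104497302427 211.44366950249685 [0.00950091 0.         0.         0.         0.        ] [[0.41, -0.867, -0.282, 0.349], [-0.912, -0.391, -0.125, -0.583], [-0.002, 0.309, -0.951, 0.373], [0.0, 0.0, 0.0, 1.0]]
{'time': 0.15, 'joints': array([64.17688347, 26.88785886, -2.78416906, 87.85686043,  1.38045   ,
       65.37540135, -4.71539164]), 'joint_vel': array([-0.01888608, -0.19652553, -0.05378868, -0.32361696, -0.01472817,
        0.06114833,  0.03097909]), 'joint_efforts': array([ 6.91380519e-04, -5.10766089e+01, -4.66774462e-02, -2.37978995e+01,
        1.07135967e-02,  5.35985077e-03,  3.00610088e-05]), 'eef_pos': array([ 0.27619342, -0.61545072,  0.24449716]), 'orientation': array([[ 9.12345402e-01,  4.09420855e-01, -6.56904759e-04],
       [ 4.09421380e-01, -9.12344387e-01,  1.36121447e-03],
       [-4.20137792e-05, -1.51084861e-03, -9.99998858e-01]]), 'ft_force': array([-0.33315713, -0.06086291, -0.62455115]), 'ft_torque': array([ 0.00081583, -0.03246749,  0.02794048]), 'gripper_force': 0.0, 'opening': 0.08539213647821697}
```

View images.

View pics/scene0.png

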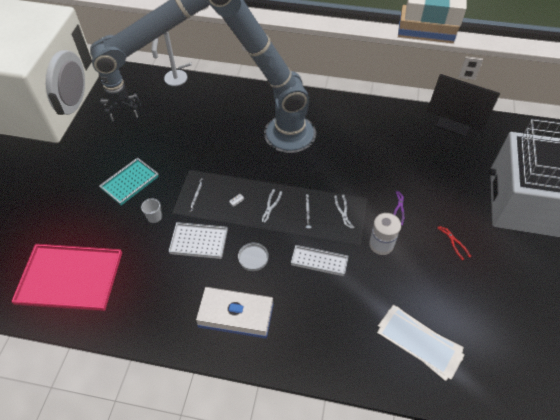

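View pics/side0.png

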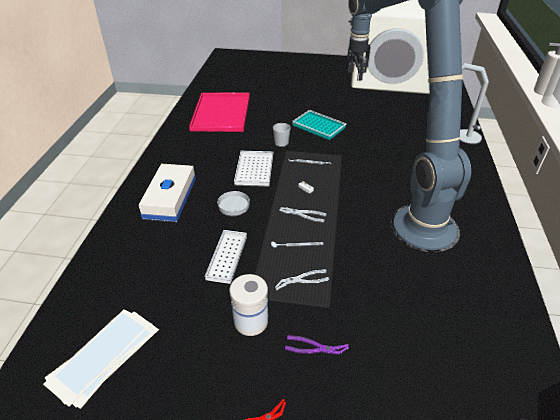

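```bash
cat > h.py <<'E'
from rig import bot
import cv2,numpy as np
def cam(n,save=None):
    c=bot.read_camera(n)
    if save: cv2.imwrite(f"pics/{save}.png",c["frame"][:,:,::-1])
    f=210/np.tan(np.radians(c["vertical_fov"]/2)); c["K"]=np.array([[f,0,c["cx"]],[0,f,c["cy"]],[0,0,1]])
    return c
def pts(c,px,z):
    "pixels onto the plane at height z"
    u=cv2.undistortPoints(np.float64(px).reshape(-1,1,2),c["K"],np.float64(c["distortion"])).reshape(-1,2)
    T=c["cam_to_world"]; d=np.c_[u,np.ones(len(u))]@T[:3,:3].T; o=T[:3,3]
    return (o+d*((z-o[2])/d[:,2])[:,None])[:,:2]
def proj(c,P):
    T=np.linalg.inv(c["cam_to_world"]); 
    return cv2.projectPoints(np.float64(P).reshape(-1,1,3),cv2.Rodrigues(T[:3,:3])[0],T[:3,3],c["K"],np.float64(c["distortion"]))[0].reshape(-1,2)
def blobs(c,mask,z,amin=20,amax=1e6):
    n,l,s,ce=cv2.connectedComponentsWithStats(mask.astype(np.uint8))
    for i in range(1,n):
        if not amin<=s[i,4]<=amax: continue
        v,u=np.nonzero(l==i); p=pts(c,np.c_[u,v],z)
        (rx,ry),(w,h),a=cv2.minAreaRect(np.float32(p*1000))
        if w<h: w,h,a=h,w,a+90
        print(f"px {ce[i].round()} n {s[i,4]} rect mid ({rx:.0f},{ry:.0f}) {w:.0f}x{h:.0f} ang {(a+90)%180-90:.1f} mean {(p.mean(0)*1000).round()}")
E
python3 - <<'E'
from h import *
for n in("scene","side"):
    c=cam(n); f=c["frame"].astype(int); m=f.min(2)>95
    print(n);blobs(c,m,0.008,15,3000)
E
```

```text
scene
px [181.   6.] n 77 rect mid (-803,-769) 141x31 ang 34.8 mean [-809. -771.]
px [431.  12.] n 1700 rect mid (-1010,494) 1477x239 ang -83.6 mean [-1013.   581.]
px [104.  48.] n 125 rect mid (-391,-1038) 107x77 ang -55.6 mean [ -382. -1047.]
px [104.  56.] n 37 rect mid (-319,-1015) 84x30 ang -73.0 mean [ -321. -1018.]
px [117.  87.] n 72 rect mid (-127,-870) 93x52 ang -27.0 mean [-122. -870.]
px [297.  93.] n 26 rect mid (-246,-18) 67x21 ang -78.8 mean [-249.  -14.]
px [294. 135.] n 511 rect mid (12,6) 212x177 ang -78.7 mean [20. 21.]
px [128. 181.] n 305 rect mid (407,-611) 208x141 ang -29.9 mean [ 415. -611.]
px [196. 195.] n 85 rect mid (425,-311) 161x14 ang -0.5 mean [ 428. -311.]
px [270. 205.] n 204 rect mid (420,-1) 168x46 ang -9.6 mean [420.   1.]
px [236. 200.] n 112 rect mid (418,-141) 62x37 ang -38.0 mean [ 419. -142.]
px [307. 207.] n 75 rect mid (402,150) 139x11 ang 12.0 mean [400. 149.]
px [344. 212.] n 193 rect mid (389,293) 165x46 ang 20.3 mean [392. 295.]
px [152. 209.] n 343 rect mid (532,-459) 119x75 ang 50.4 mean [ 531. -464.]
px [385. 233.] n 955 rect mid (4
[... 1010 characters left out ...]
3x21 ang -0.9 mean [ 427. -308.]
px [431. 171.] n 49 rect mid (-49,-308) 190x25 ang -87.5 mean [ -52. -316.]
px [167. 190.] n 1943 rect mid (933,-61) 302x154 ang -88.3 mean [931. -50.]
px [306. 187.] n 115 rect mid (425,-143) 70x37 ang -37.4 mean [ 425. -142.]
px [446. 195.] n 163 rect mid (-92,-175) 91x54 ang 43.3 mean [ -92. -174.]
px [233. 203.] n 639 rect mid (673,-14) 131x115 ang -81.5 mean [671. -14.]
px [304. 213.] n 269 rect mid (423,3) 164x51 ang -8.1 mean [417.   4.]
px [432. 235.] n 1075 rect mid (-0,16) 217x187 ang -11.5 mean [-16.  46.]
px [296. 244.] n 161 rect mid (421,157) 168x27 ang 6.9 mean [423. 154.]
px [302. 279.] n 346 rect mid (392,295) 165x49 ang 20.6 mean [389. 295.]
```

```bash
cat >> h.py <<'E'
from scipy.spatial.transform import Rotation as Ro
def down(yaw):
    c,s=np.cos(np.radians(yaw)),np.sin(np.radians(yaw)); return Ro.from_matrix([[c,s,0],[s,-c,0],[0,0,-1]])
def plan(x,y,z,yaw):
    "print the calls (shift m, turn deg, one pose per call) to the TCP pose; tool x at yaw, a half turn is free"
    o=bot.get_obs(); p=o["eef_pos"]; R=Ro.from_matrix(o["orientation"]); 
    t=np.array([x,y,z]); D=(R.inv()*down(yaw)).as_rotvec()
    k=max(1,int(np.ceil(max(np.linalg.norm(t-p)/.2,np.degrees(np.linalg.norm(D))/34))))
    print("t",round(o["time"],2),"at",p.round(4),"yaw",np.degrees(np.arctan2(R.as_matrix()[1,0],R.as_matrix()[0,0])).round(1),"j7",o["joints"][6].round(),"open",round(o["opening"],4),"grip",o["gripper_force"].round(1),"F",o["ft_force"].round(1))
    for i in range(k):
        print("  ",((R.inv().apply(t-p)/k).round(4)+0).tolist(),(np.degrees(D)/k).round(1).tolist())
        R=R*Ro.from_rotvec(D/k)
E
python3 - <<'E'
from h import *
plan(.43,-.31,.22,0)
c=cam("scene");print("tub",pts(c,[[385,222]],.15),"cup",pts(c,[[150,204]],.075))
E
```

```text
Traceback (most recent call last):
  File "h.py", line 32, in plan
    print("t",round(o["time"],2),"at",p.round(4),"yaw",np.degrees(np.arctan2(R.as_matrix()[1,0],R.as_matrix()[0,0])).round(1),"j7",o["joints"][6].round(),"open",round(o["opening"],4),"grip",o["gripper_force"].round(1),"F",o["ft_force"].round(1))
                                                                                                                                                                                              ^^^^^^^^^^^^^^^^^^^^^^^^
AttributeError: 'float' object has no attribute 'round'
```

```bash
sed -i 's/o\["gripper_force"\].round(1)/round(o["gripper_force"],1)/' h.py
python3 - <<'E'
from h import *
plan(.43,-.31,.22,0)
c=cam("scene");print("tub",pts(c,[[385,222]],.15),"cup",pts(c,[[150,204]],.075))
E
```

```text
t 0.25 at [ 0.2763 -0.6156  0.2448] yaw 24.2 j7 -5.0 open 0.0856 grip 0.0 F [-0.5  0.3 -0.1]
   [0.1327, -0.1079, 0.0125] [-0.0, 0.0, 12.1]
   [0.1072, -0.1333, 0.0125] [-0.0, 0.0, 12.1]
tub [[0.50959313 0.44888405]] cup [[ 0.55351416 -0.44918267]]
```

```bash
python3 -m crank '[0.133,-0.108,0.012,0,0,12,1,0.133,-0.108,0.012,0,0,12,1,0.133,-0.108,0.012,0,0,12,1,0.133,-0.108,0.012,0,0,12,1,0.133,-0.108,0.012,0,0,12,1]'
python3 -m crank '[0.107,-0.133,0.012,0,0,12,1,0.107,-0.133,0.012,0,0,12,1,0.107,-0.133,0.012,0,0,12,1,0.107,-0.133,0.012,0,0,12,1,0.107,-0.133,0.012,0,0,12,1]'
python3 - <<'E'
from h import *
plan(.43,-.31,.22,0)
c=cam("wrist","w1")
f=c["frame"].astype(int); blobs(c,f.min(2)>95,.007,40)
E
```

```text
time: 0.72
eef_pos: [0.3586, -0.4546, 0.2329]
orientation: [[0.975, 0.222, 0.002], [0.222, -0.975, 0.005], [0.003, -0.005, -1.0]]
ft_force: [0.4, 0.4, 0.5]
opening: 0.0858
gripper_force: 0.0
time: 1.13
eef_pos: [0.4339, -0.3023, 0.2212]
orientation: [[1.0, 0.015, 0.002], [0.015, -1.0, 0.004], [0.002, -0.004, -1.0]]
ft_force: [1.3, 1.4, -0.2]
opening: 0.0856
gripper_force: 0.0
t 1.13 at [ 0.4339 -0.3023  0.2212] yaw 0.8 j7 -61.0 open 0.0856 grip 0.0 F [ 1.3  1.4 -0.2]
   [-0.004, 0.0077, 0.0011] [-0.2, -0.1, 0.8]
px [212.  28.] n 11618 rect mid (592,-238) 214x57 ang -88.9 mean [ 596. -234.]
px [444.  60.] n 7948 rect mid (564,-474) 109x90 ang -46.4 mean [ 570. -474.]
px [502. 220.] n 1858 rect mid (405,-615) 204x141 ang -29.6 mean [ 392. -577.]
px [284. 189.] n 1063 rect mid (425,-311) 172x13 ang 0.5 mean [ 429. -311.]
px [ 28. 209.] n 4875 rect mid (404,-25) 180x108 ang -15.0 mean [399.  -1.]
px [139. 195.] n 1241 rect mid (420,-137) 65x29 ang -37.9 mean [ 421. -137.]
px [ 40. 267.] n 191 rect mid (322,3) 74x7 ang 89.1 mean [322.   2.]
px [160. 296.] n 557 rect mid (286,-148) 97x24 ang -26.1 mean [ 281. -147.]
px [393. 295.] n 560 rect mid (292,-460) 95x24 ang 27.9 mean [ 287. -460.]
px [ 41. 274.] n 129 rect mid (313,3) 65x7 ang 89.5 mean [312.   3.]
px [105. 412.] n 574 rect mid (77,-45) 71x39 ang -89.4 mean [ 72. -41.]
```

View pics/w1.png

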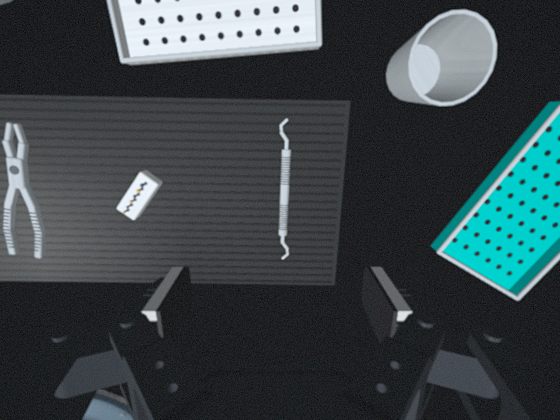

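```bash
python3 -m crank '[-0.005,-0.155,0.02,0,0,-3,1,-0.005,-0.155,0.02,0,0,-3,1,-0.005,-0.155,0.02,0,0,-3,1,-0.005,-0.155,0.02,0,0,-3,1,-0.005,-0.155,0.02,0,0,-3,1]'
python3 -m crank '[-0.005,-0.155,0.02,0,0,-3,1,-0.005,-0.155,0.02,0,0,-3,1,-0.005,-0.155,0.02,0,0,-3,1,-0.005,-0.155,0.02,0,0,-3,1,-0.005,-0.155,0.02,0,0,-3,1]' | head -2
python3 -m crank '[0.005,-0.14,0.02,0,0,-2,1,0.005,-0.14,0.02,0,0,-2,1,0.005,-0.14,0.02,0,0,-2,1,0.005,-0.14,0.02,0,0,-2,1,0.005,-0.14,0.02,0,0,-2,1]'
python3 - <<'E'
from h import *
plan(.41,.15,.15,8)
c=cam("wrist","w2")
f=c["frame"].astype(int); blobs(c,f.min(2)>95,.007,40)
E
```

```text
time: 1.6
eef_pos: [0.4238, -0.1502, 0.2008]
orientation: [[0.998, 0.063, -0.002], [0.063, -0.998, 0.002], [-0.002, -0.002, -1.0]]
ft_force: [0.3, -0.0, 0.4]
opening: 0.0857
gripper_force: 0.0
time: 2.02
eef_pos: [0.4107, 0.0035, 0.1812]
time: 2.43
eef_pos: [0.4017, 0.1417, 0.1614]
orientation: [[0.989, 0.147, 0.001], [0.147, -0.989, 0.002], [0.001, -0.002, -1.0]]
ft_force: [1.7, 1.2, 1.1]
opening: 0.0857
gripper_force: 0.0
t 2.43 at [0.4017 0.1417 0.1614] yaw 8.5 j7 -114.0 open 0.0857 grip 0.0 F [1.7 1.2 1.1]
   [0.0095, -0.007, 0.0114] [-0.1, -0.0, 0.5]
px [279. 172.] n 115681 rect mid (374,91) 574x312 ang -89.9 mean [424. 139.]
px [425. 325.] n 56 rect mid (280,-47) 16x6 ang 82.8 mean [281. -48.]
px [493. 339.] n 61 rect mid (273,-129) 20x6 ang 82.9 mean [ 274. -130.]
px [102. 378.] n 2753 rect mid (131,328) 134x105 ang 21.3 mean [146. 318.]
px [461. 375.] n 2128 rect mid (218,-120) 100x52 ang 81.9 mean [ 217. -112.]
px [394. 364.] n 55 rect mid (220,-28) 11x10 ang 8.9 mean [220. -29.]
px [174. 387.] n 48 rect mid (145,231) 13x7 ang 2.5 mean [145. 232.]
px [381. 388.] n 69 rect mid (182,-22) 15x10 ang 14.7 mean [182. -22.]
px [413. 407.] n 219 rect mid (162,-68) 50x13 ang 8.4 mean [157. -70.]
```

View pics/w2.png

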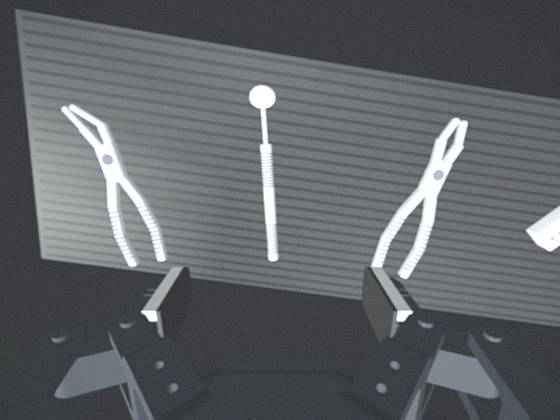

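```bash
cat >> h.py <<'E'
def thr(c,roi=None,t=200):
    m=(c["frame"].min(2)>t)
    if roi: k=np.zeros_like(m);k[roi[1]:roi[3],roi[0]:roi[2]]=1;m&=k
    return m
def ang(a,b): return np.degrees(np.arctan2(*(b-a)[::-1])).round(1)
E
python3 - <<'E'
from h import *
c=cam("wrist")
blobs(c,thr(c,(0,0,560,290),190),.006,40)
p=pts(c,[[273,260],[266,146],[262,97],[438,175],[391,270],[107,159],[146,261]],.007)
print(p.round(4),ang(p[0],p[1]),ang(p[4],p[3]),ang(p[6],p[5]))
E
```

```text
px [263. 165.] n 1783 rect mid (418,156) 172x23 ang 9.2 mean [431. 156.]
px [112. 184.] n 3000 rect mid (389,296) 166x47 ang 20.6 mean [392. 299.]
px [420. 198.] n 3494 rect mid (420,-5) 164x49 ang -12.0 mean [422.  -2.]
px [545. 229.] n 1018 rect mid (411,-142) 40x39 ang -37.6 mean [ 411. -137.]
[[ 0.3356  0.1328]
 [ 0.4521  0.1561]
 [ 0.494   0.1653]
 [ 0.4487 -0.0116]
 [ 0.3422  0.0061]
 [ 0.4181  0.3034]
 [ 0.315   0.2659]] 11.3 -9.4 20.0
```

```bash
python3 - <<'E'
from h import *
print(bot.tip_reach);plan(.418,.149,.018,11.2)
E
```

```text
0.014
t 2.53 at [0.4019 0.1377 0.1613] yaw 8.1 j7 -114.0 open 0.0854 grip 0.0 F [0.5 0.2 0.4]
   [0.0175, -0.009, 0.1433] [0.0, 0.0, -3.1]
```

```bash
python3 -m crank '[0.0175,-0.009,0.04,0,0,-3,0.5,0.0175,-0.009,0.07,0,0,-3,0.5,0.0175,-0.009,0.1,0,0,-3,0.5,0.0175,-0.009,0.12,0,0,-3,0.5,0.0175,-0.009,0.12,0,0,-3,0.5]' 40
python3 -m crank '[0,0,0.012,0,0,0,0.4,0,0,0.022,0,0,0,0.4,0,0,0.023,0,0,0,0.4,0,0,0.023,0,0,0,0.3]'
python3 - <<'E'
from h import *
plan(.418,.149,.018,11.2)
E
```

```text
time: 2.95
eef_pos: [0.4156, 0.1464, 0.0381]
orientation: [[0.982, 0.19, -0.007], [0.19, -0.982, -0.004], [-0.008, 0.003, -1.0]]
ft_force: [0.4, -0.5, 0.0]
opening: 0.0424
gripper_force: 0.0
time: 3.28
eef_pos: [0.4176, 0.1494, 0.0187]
orientation: [[0.981, 0.192, 0.0], [0.192, -0.981, -0.001], [0.0, 0.001, -1.0]]
ft_force: [0.7, 0.2, 0.2]
opening: 0.0259
gripper_force: 0.0
t 3.28 at [0.4176 0.1494 0.0187] yaw 11.1 j7 -124.0 open 0.0259 grip 0.0 F [0.7 0.2 0.2]
   [0.0003, 0.0005, 0.0007] [0.0, -0.0, -0.1]
```

```bash
python3 -m crank '[0,0,0.001,0,0,0,0.2,0,0,0.001,0,0,0,0,0,0,0.001,0,0,0,0,0,0,0.001,0,0,0,0,0,0,0.001,0,0,0,0]' 40
python3 -m crank '[0,0,-0.01,0,0,0,0,0,0,-0.03,0,0,0,0,0,0,-0.06,0,0,0,0,0,0,-0.09,0,0,0,0,0,0,-0.09,0,0,0,0]'
python3 - <<'E'
from h import *
c=cam("wrist","w3")
E
```

```text
time: 3.7
eef_pos: [0.4182, 0.1505, 0.0185]
orientation: [[0.981, 0.193, 0.003], [0.193, -0.981, 0.0], [0.003, 0.0, -1.0]]
ft_force: [0.1, -0.7, 6.1]
opening: 0.008
gripper_force: 41.3
time: 4.12
eef_pos: [0.4201, 0.1519, 0.1126]
orientation: [[0.981, 0.194, 0.01], [0.194, -0.981, 0.003], [0.01, -0.001, -1.0]]
ft_force: [0.9, -0.0, -0.8]
opening: 0.0082
gripper_force: 40.3
```

View pics/w3.png

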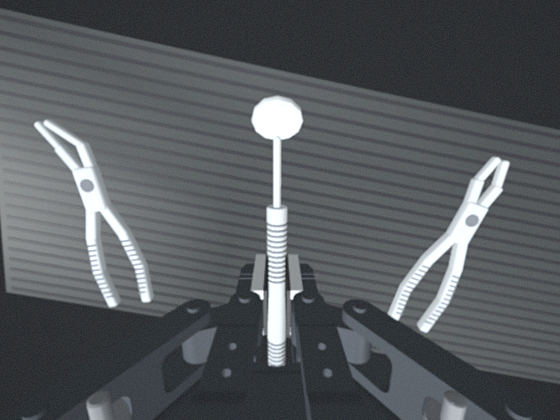

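```bash
python3 - <<'E'
from h import *
plan(.63,.225,.17,88)
E
```

```text
t 4.17 at [0.419  0.1511 0.1106] yaw 11.1 j7 -117.0 open 0.0083 grip 40.3 F [ 0.5 -0.   0.5]
   [0.0739, -0.0106, -0.0193] [0.1, -0.1, -25.6]
   [0.0712, 0.0224, -0.0194] [0.1, -0.1, -25.6]
   [0.0545, 0.0509, -0.0196] [0.1, -0.1, -25.6]
```

```bash
python3 -m crank '[0.074,-0.01,-0.02,0,0,-25.6,0,0.074,-0.01,-0.02,0,0,-25.6,0,0.074,-0.01,-0.02,0,0,-25.6,0,0.074,-0.01,-0.02,0,0,-25.6,0]'|head -1
python3 -m crank '[0.071,0.022,-0.02,0,0,-25.6,0,0.071,0.022,-0.02,0,0,-25.6,0,0.071,0.022,-0.02,0,0,-25.6,0,0.071,0.022,-0.02,0,0,-25.6,0]'|head -1
python3 -m crank '[0.054,0.051,-0.02,0,0,-25.6,0,0.054,0.051,-0.02,0,0,-25.6,0,0.054,0.051,-0.02,0,0,-25.6,0,0.054,0.051,-0.02,0,0,-25.6,0,0.054,0.051,-0.02,0,0,-25.6,0]'
python3 - <<'E'
from h import *
plan(.63,.225,.17,88)
c=cam("wrist","w4")
E
```

```text
time: 4.5
time: 4.83
time: 5.25
eef_pos: [0.6276, 0.2232, 0.1658]
orientation: [[0.034, 0.999, -0.003], [0.999, -0.034, -0.0], [-0.0, -0.003, -1.0]]
ft_force: [0.0, -0.8, -0.7]
opening: 0.0082
gripper_force: 40.3
t 5.25 at [0.6276 0.2232 0.1658] yaw 88.0 j7 -46.0 open 0.0082 grip 40.3 F [ 0.  -0.8 -0.7]
   [0.0018, 0.0023, -0.0042] [-0.2, 0.0, 0.0]
```

View pics/w4.png

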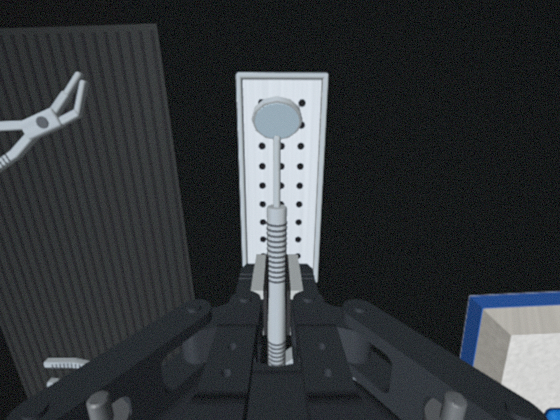

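```bash
python3 - <<'E'
from h import *
c=cam("wrist")
p=pts(c,[[236,72],[328.5,72.5],[244,265],[319,265]],.018);print(p.round(4))
a=(ang(p[2],p[0])+ang(p[3],p[1]))/2;print(a,ang(p[2],p[0]),ang(p[3],p[1]),ang(p[0],p[1]))
m=(p[0]+p[1])/2; u=np.array([np.cos(np.radians(a)),np.sin(np.radians(a))]);print("centre",m-u*.1)
# rim columns by brightness edges at rows
g=c["frame"].min(2).astype(int)
for r in (90,130,160,190,220): 
    x=np.nonzero(g[r,200:360]>110)[0]+200; q=pts(c,[[x[0],r],[x[-1],r]],.018); print(r,x[0],x[-1],q.round(4).tolist())
E
```

```text
[[0.5972 0.338 ]
 [0.6758 0.3347]
 [0.5911 0.1546]
 [0.6693 0.1519]]
88.0 88.1 87.9 -2.4
centre [0.63301534 0.23637604]
90 236 327 [[0.5961, 0.3238], [0.6748, 0.3209]]
130 238 325 [[0.5952, 0.2905], [0.6736, 0.2876]]
160 239 323 [[0.5941, 0.2636], [0.6721, 0.2608]]
190 240 322 [[0.5929, 0.235], [0.6715, 0.2322]]
220 241 320 [[0.5916, 0.2045], [0.6699, 0.2017]]
```

```bash
python3 - <<'E'
from h import *
plan(.647,.2355,.05,88)
E
python3 -m crank '[0.013,0.019,0.02,0,0,0,0,0.013,0.019,0.05,0,0,0,0,0.013,0.019,0.085,0,0,0,0,0.013,0.019,0.115,0,0,0,0,0.013,0.019,0.115,0,0,0,0]'
python3 - <<'E'
from h import *
plan(.647,.2355,.02,88)
E
```

```text
t 5.35 at [0.6273 0.2231 0.1663] yaw 87.9 j7 -46.0 open 0.0085 grip 40.3 F [-0.1  0.4 -0.2]
   [0.0133, 0.0194, 0.1162] [-0.1, 0.0, -0.1]
time: 5.77
eef_pos: [0.643, 0.2329, 0.0453]
orientation: [[0.036, 0.999, -0.011], [0.999, -0.036, -0.006], [-0.007, -0.011, -1.0]]
ft_force: [-1.9, -0.6, -0.1]
opening: 0.0082
gripper_force: 40.3
t 5.77 at [0.643  0.2329 0.0453] yaw 87.9 j7 -50.0 open 0.0082 grip 40.3 F [-1.9 -0.6 -0.1]
   [0.0029, 0.0042, 0.0252] [-0.6, 0.4, -0.1]
```

```bash
python3 -m crank '[0,0,0.015,0,0,0,0,0,0,0.026,0,0,0,0,0,0,0.031,0,0,0,0,0,0,0.031,0,0,0,0]'
python3 -m crank '[0,0,0.001,0,0,0,0,0,0,0.002,0,0,0,0,0,0,0.002,0,0,0,0]'
```

```text
time: 6.1
eef_pos: [0.6473, 0.2357, 0.0211]
orientation: [[0.036, 0.999, -0.0], [0.999, -0.036, -0.0], [-0.0, -0.0, -1.0]]
ft_force: [-0.2, -0.4, -0.3]
opening: 0.0084
gripper_force: 40.3
time: 6.35
eef_pos: [0.6479, 0.236, 0.0202]
orientation: [[0.036, 0.999, 0.001], [0.999, -0.036, 0.0], [0.001, 0.001, -1.0]]
ft_force: [-0.2, 0.3, 0.3]
opening: 0.008
gripper_force: 40.3
```

```bash
python3 -m crank '[0,0,0.001,0,0,0,0,0,0,0.001,0,0,0,0]'|sed -n '2p;4p'
python3 -m crank '[0,0,0.001,0,0,0,0,0,0,0.001,0,0,0,0]'|sed -n '2p;4p'
python3 -m crank '[0,0,0.001,0,0,0,0,0,0,0.001,0,0,0,0]'|sed -n '2p;4p'
```

```text
eef_pos: [0.6476, 0.2358, 0.0186]
ft_force: [-0.8, -0.0, 0.4]
eef_pos: [0.6474, 0.2358, 0.0172]
ft_force: [-0.4, -0.5, -0.8]
eef_pos: [0.6475, 0.2358, 0.0171]
ft_force: [-0.9, -1.9, 4.8]
```

```bash
python3 -m crank '[0,0,0,0,0,0,0.18,0,0,0,0,0,0,0.18,0,0,0,0,0,0,0.18]'|sed -n '2p;4,6p'
python3 -m crank '[0,0,-0.015,0,0,0,0.18,0,0,-0.04,0,0,0,0.18,0,0,-0.08,0,0,0,0.2,0,0,-0.12,0,0,0,0.5,0,0,-0.12,0,0,0,0.5]'|sed -n '2p;4,6p'
python3 - <<'E'
from h import *
plan(.43,-.31,.12,0)
c=cam("wrist","w5")
g=c["frame"]
cv2.imwrite("pics/w5.png",g[:,:,::-1])
E
```

```text
eef_pos: [0.6471, 0.236, 0.017]
ft_force: [-2.9, -1.1, 6.4]
opening: 0.0152
gripper_force: 4.4
eef_pos: [0.6517, 0.2392, 0.1464]
ft_force: [2.1, 1.3, 0.4]
opening: 0.0404
gripper_force: 0.0
t 7.52 at [0.6517 0.2392 0.1464] yaw 88.0 j7 -47.0 open 0.0404 grip 0.0 F [2.1 1.3 0.4]
   [-0.1856, -0.0674, 0.0064] [0.1, -0.3, 29.3]
   [-0.1948, 0.0321, 0.0076] [0.1, -0.3, 29.3]
   [-0.1541, 0.1234, 0.0084] [0.1, -0.3, 29.3]
```

View pics/w5.png

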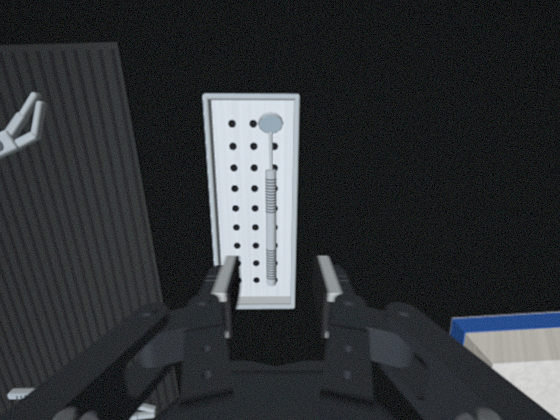

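```bash
python3 -m crank '[-0.186,-0.067,0.006,0,0,29.3,0.5,-0.186,-0.067,0.006,0,0,29.3,0.5,-0.186,-0.067,0.006,0,0,29.3,0.5,-0.186,-0.067,0.006,0,0,29.3,0.5,-0.186,-0.067,0.006,0,0,29.3,0.5]'|head -2
python3 -m crank '[-0.195,0.032,0.007,0,0,29.3,0.5,-0.195,0.032,0.007,0,0,29.3,0.5,-0.195,0.032,0.007,0,0,29.3,0.5,-0.195,0.032,0.007,0,0,29.3,0.5,-0.195,0.032,0.007,0,0,29.3,0.5]'|head -2
python3 -m crank '[-0.154,0.123,0.007,0,0,29.3,0.5,-0.154,0.123,0.007,0,0,29.3,0.5,-0.154,0.123,0.007,0,0,29.3,0.5,-0.154,0.123,0.007,0,0,29.3,0.5,-0.154,0.123,0.007,0,0,29.3,0.5]'|head -2
python3 - <<'E'
from h import *
c=cam("wrist")
g=c["frame"].min(2); t=cv2.threshold(g[:300],0,255,cv2.THRESH_OTSU)[0];print(t)
blobs(c,thr(c,(100,0,460,300),130),.009,100)
plan(.425,-.311,.04,0.5)
E
```

```text
time: 7.98
eef_pos: [0.572, 0.0482, 0.1296]
time: 8.4
eef_pos: [0.4975, -0.1346, 0.1229]
time: 8.82
eef_pos: [0.4234, -0.3172, 0.116]
122.0
px [173.   8.] n 2708 rect mid (576,-269) 146x14 ang -85.0 mean [ 572. -248.]
px [441.  38.] n 2771 rect mid (551,-431) 50x29 ang 10.8 mean [ 553. -433.]
px [271. 201.] n 2663 rect mid (426,-313) 169x17 ang 1.1 mean [ 433. -313.]
t 8.87 at [ 0.4205 -0.3231  0.1157] yaw -0.7 j7 -67.0 open 0.0426 grip 0.0 F [-1.7 -5.4 -0.3]
   [0.0046, -0.0125, 0.0756] [0.3, 0.2, -1.2]
```

```bash
python3 -m crank '[0,0,0.03,0,0,0,0.4,0,0,0.03,0,0,0,0.4,0,0,0.03,0,0,0,0.4,0,0,0.03,0,0,0,0.4]'|head -2
python3 - <<'E'
from h import *
c=cam("wrist")
blobs(c,thr(c,(100,0,460,300),130),.009,100)
g=thr(c,(200,0,360,300),130)
for r in range(120,280,25):
    x=np.nonzero(g[r])[0]
    if len(x): print(r,x[0],x[-1],pts(c,[[(x[0]+x[-1])/2,r]],.009).round(4))
plan(.425,-.312,.04,0.5)
E
```

```text
time: 9.2
eef_pos: [0.4265, -0.3126, 0.0867]
px [131.   3.] n 444 rect mid (568,-233) 52x4 ang -89.4 mean [ 569. -226.]
px [452.  33.] n 967 rect mid (552,-419) 38x10 ang 11.3 mean [ 553. -419.]
px [273. 210.] n 2369 rect mid (438,-311) 147x13 ang 0.5 mean [ 438. -310.]
px [111. 181.] n 112 rect mid (462,-196) 18x5 ang -89.7 mean [ 461. -195.]
px [116. 194.] n 248 rect mid (452,-200) 28x7 ang -89.8 mean [ 452. -198.]
px [121. 207.] n 387 rect mid (443,-204) 40x8 ang -89.8 mean [ 442. -200.]
px [128. 219.] n 483 rect mid (433,-208) 51x10 ang -86.3 mean [ 432. -203.]
px [136. 232.] n 590 rect mid (424,-212) 62x9 ang -89.8 mean [ 423. -208.]
px [139. 244.] n 596 rect mid (413,-212) 66x7 ang -89.9 mean [ 413. -209.]
px [140. 255.] n 456 rect mid (403,-212) 69x6 ang -89.9 mean [ 403. -208.]
px [229. 277.] n 462 rect mid (385,-275) 41x12 ang -10.5 mean [ 384. -276.]
px [324. 277.] n 458 rect mid (385,-351) 41x11 ang 11.1 mean [ 384. -351.]
120 263 268 [[ 0.503  -0.3053]]
145 272 278 [[ 0.4867 -0.3117]]
170 268 281 [[ 0.4695 -0.3114]]
195 267 280 [[ 0.4514 -0.3107]]
220 267 281 [[ 0.4323 -0.3111]]
245 267 279 [[ 0.4121 -0.3103]]
270 226 327 [[ 0.3908 -0.3131]]
t 9.25 at [ 0.4269 -0.3129  0.0871] yaw 0.2 j7 -69.0 open 0.0343 grip 0.0 F [ 0.4 -0.2 -0.1]
   [-0.0019, -0.0009, 0.0471] [0.0, -0.1, -0.3]
```

```bash
python3 -m crank '[-0.002,-0.002,0.035,0,0,0,0.35,-0.002,-0.002,0.058,0,0,0,0.35,-0.002,-0.002,0.067,0,0,0,0.35,-0.002,-0.002,0.068,0,0,0,0.35,-0.002,-0.002,0.068,0,0,0,0.35]'|sed -n '2p;4p'
python3 -m crank '[0,0,0,0,0,0,0.1,0,0,0,0,0,0,0,0,0,0,0,0,0,0,0,0,0,0,0,0,0]' 40|sed -n '2p;4,6p'
python3 -m crank '[0,0,-0.01,0,0,0,0,0,0,-0.03,0,0,0,0,0,0,-0.06,0,0,0,0,0,0,-0.1,0,0,0,0]'|sed -n '2p;4,6p'
python3 - <<'E'
from h import *
plan(.605,.225,.15,88)
E
```

```text
eef_pos: [0.4249, -0.3114, 0.019]
ft_force: [-1.4, -0.4, 0.7]
eef_pos: [0.4249, -0.312, 0.0195]
ft_force: [-0.0, -0.5, 5.5]
opening: 0.0083
gripper_force: 41.0
eef_pos: [0.422, -0.3105, 0.1179]
ft_force: [0.0, -0.8, -0.1]
opening: 0.0084
gripper_force: 40.2
t 10.33 at [ 0.422  -0.3105  0.1179] yaw 0.1 j7 -67.0 open 0.0084 grip 40.2 F [ 0.  -0.8 -0.1]
   [0.0612, -0.1785, -0.0104] [-0.1, 0.0, -29.3]
   [0.1407, -0.1257, -0.0107] [-0.1, 0.0, -29.3]
   [0.1842, -0.0407, -0.0108] [-0.1, 0.0, -29.3]
```

```bash
python3 -m crank '[0.061,-0.178,-0.012,0,0,-29.3,0,0.061,-0.178,-0.012,0,0,-29.3,0,0.061,-0.178,-0.012,0,0,-29.3,0,0.061,-0.178,-0.012,0,0,-29.3,0,0.061,-0.178,-0.012,0,0,-29.3,0]'|head -2
python3 -m crank '[0.141,-0.126,-0.012,0,0,-29.3,0,0.141,-0.126,-0.012,0,0,-29.3,0,0.141,-0.126,-0.012,0,0,-29.3,0,0.141,-0.126,-0.012,0,0,-29.3,0,0.141,-0.126,-0.012,0,0,-29.3,0]'|head -2
python3 -m crank '[0.18,-0.041,-0.012,0,0,-29.3,0,0.18,-0.041,-0.012,0,0,-29.3,0,0.18,-0.041,-0.012,0,0,-29.3,0,0.18,-0.041,-0.012,0,0,-29.3,0,0.18,-0.041,-0.012,0,0,-29.3,0]'|head -2
python3 -m crank '[0,0,0,0,0,0,0,0,0,0,0,0,0,0,0,0,0,0,0,0,0]'|sed -n '2p;6p'
python3 - <<'E'
from h import *
c=cam("wrist","w6")
plan(.62,.235,.05,88)
E
```

```text
time: 10.75
eef_pos: [0.486, -0.1283, 0.1318]
time: 11.17
eef_pos: [0.5467, 0.0509, 0.1438]
time: 11.58
eef_pos: [0.6045, 0.2269, 0.1557]
eef_pos: [0.6042, 0.2188, 0.1541]
gripper_force: 40.2
t 11.88 at [0.6043 0.2182 0.1541] yaw 87.8 j7 -48.0 open 0.0085 grip 40.2 F [ 0.3 -0.2  0.4]
   [0.0176, 0.0151, 0.1041] [-0.0, 0.1, -0.2]
```

View pics/w6.png

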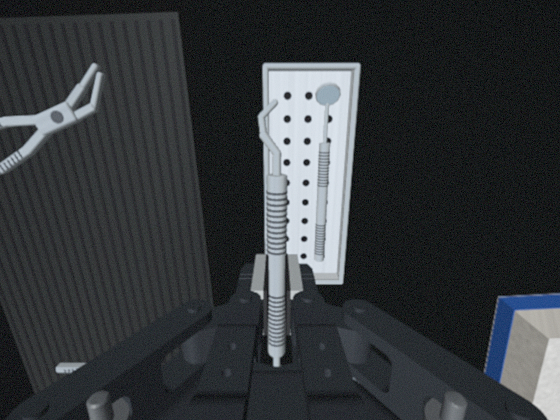

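```bash
python3 - <<'E'
from h import *
c=cam("wrist")
p=pts(c,[[263,64],[359.5,64],[265,170],[351,170],[341,284]],.018);print(p.round(4),ang(p[0],p[1]),ang(p[4],p[1]),ang(p[2],p[0]))
q=pts(c,[[324,145],[319.5,260]],.0085);print(q.round(4),ang(q[1],q[0]))
a=np.radians(88);u=np.array([np.cos(a),np.sin(a)]);m=(p[0]+p[1])/2-.1*u; n=np.array([u[1],-u[0]]);print("centre",m,"mirror offs",(q-m)@n,(q-m)@u, "left rim",(p[2]-m)@n,(p[3]-m)@n)
print("target",m-n*.014)
E
```

```text
[[0.5983 0.3363]
 [0.6761 0.3334]
 [0.5957 0.2504]
 [0.6728 0.2475]
 [0.6674 0.1307]] -2.2 87.6 88.2
[[0.6498 0.2695]
 [0.6466 0.1537]] 88.4
centre [0.63369088 0.2349122 ] mirror offs [0.01489338 0.01578282] [ 0.03512056 -0.08072295] left rim -0.03853175598424745 0.03869439633814315
target [0.61969941 0.2354008 ]
```

```bash
python3 -m crank '[0.0175,0.015,0.02,0,0,0,0,0.0175,0.015,0.05,0,0,0,0,0.0175,0.015,0.085,0,0,0,0,0.0175,0.015,0.11,0,0,0,0,0.0175,0.015,0.11,0,0,0,0]'|sed -n '2p;4p'
python3 -m crank '[0,0,0.01,0,0,0,0,0,0,0.02,0,0,0,0,0,0,0.023,0,0,0,0,0,0,0.023,0,0,0,0]'|sed -n '2p;4p'
python3 -m crank '[0,0,0.001,0,0,0,0,0,0,0.001,0,0,0,0]'|sed -n '2p;4p'
```

```text
eef_pos: [0.6168, 0.2331, 0.0386]
ft_force: [-0.6, -1.2, -1.5]
eef_pos: [0.6202, 0.2372, 0.0216]
ft_force: [0.1, 0.1, -0.6]
eef_pos: [0.6205, 0.2378, 0.0213]
ft_force: [0.7, 0.4, -1.0]
```

```bash
python3 -m crank '[0,0,0.002,0,0,0,0,0,0,0.002,0,0,0,0]'|sed -n '2p;4p'
python3 -m crank '[0,0,0.001,0,0,0,0,0,0,0.001,0,0,0,0]'|sed -n '2p;4p'
python3 -m crank '[0,0,0.001,0,0,0,0,0,0,0.001,0,0,0,0]'|sed -n '2p;4p'
```

```text
eef_pos: [0.6201, 0.2375, 0.0186]
ft_force: [-0.2, -0.1, -0.5]
eef_pos: [0.6202, 0.2376, 0.0181]
ft_force: [-2.6, -1.6, 4.2]
eef_pos: [0.6202, 0.2375, 0.018]
ft_force: [-2.8, -2.0, 9.9]
```

```bash
python3 -m crank '[0,0,-0.001,0,0,0,0.15,0,0,-0.001,0,0,0,0.15,0,0,-0.001,0,0,0,0.15]'|sed -n '2p;4,6p'
python3 -m crank '[0,0,-0.015,0,0,0,0.15,0,0,-0.04,0,0,0,0.15,0,0,-0.08,0,0,0,0.2,0,0,-0.12,0,0,0,0.5,0,0,-0.13,0,0,0,0.5]'|sed -n '2p;4,6p'
python3 - <<'E'
from h import *
plan(.43,-.01,.14,-10)
c=cam("wrist","w7")
E
```

```text
eef_pos: [0.62, 0.2374, 0.0172]
ft_force: [0.1, -0.8, 0.2]
opening: 0.0128
gripper_force: 0.0
eef_pos: [0.6227, 0.2401, 0.1552]
ft_force: [0.4, 0.3, 1.0]
opening: 0.0401
gripper_force: 0.0
t 14.02 at [0.6227 0.2401 0.1552] yaw 88.0 j7 -49.0 open 0.0401 grip 0.0 F [0.4 0.3 1. ]
   [-0.0856, -0.0613, 0.004] [0.0, -0.2, 32.7]
   [-0.1051, -0.0054, 0.0044] [0.0, -0.2, 32.7]
   [-0.0914, 0.0522, 0.0048] [0.0, -0.2, 32.7]
```

View pics/w7.png

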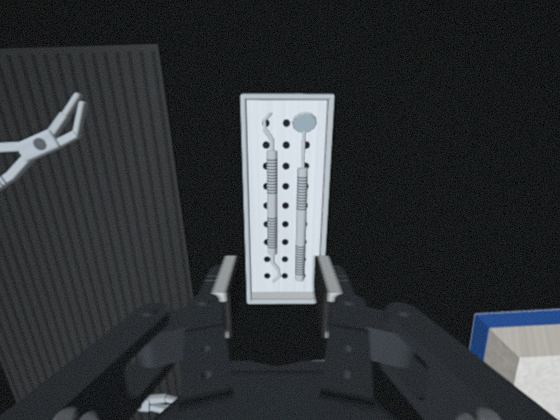

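```bash
python3 -m crank '[-0.086,-0.061,0.004,0,0,32.7,0.7,-0.086,-0.061,0.004,0,0,32.7,0.7,-0.086,-0.061,0.004,0,0,32.7,0.7,-0.086,-0.061,0.004,0,0,32.7,0.7,-0.086,-0.061,0.004,0,0,32.7,0.7]'|head -2
python3 -m crank '[-0.105,-0.005,0.004,0,0,32.7,0.7,-0.105,-0.005,0.004,0,0,32.7,0.7,-0.105,-0.005,0.004,0,0,32.7,0.7,-0.105,-0.005,0.004,0,0,32.7,0.7,-0.105,-0.005,0.004,0,0,32.7,0.7]'|head -2
python3 -m crank '[-0.085,0.052,0.015,0,0,32.7,0.7,-0.085,0.052,0.015,0,0,32.7,0.7,-0.085,0.052,0.015,0,0,32.7,0.7,-0.085,0.052,0.015,0,0,32.7,0.7,-0.085,0.052,0.015,0,0,32.7,0.7]'|head -2
python3 -m crank '[0,0,0,0,0,0,0.6,0,0,0,0,0,0,0.6]'|sed -n '2p;6p'
python3 - <<'E'
from h import *
c=cam("wrist","w8")
plan(.4487,-.0116,.04,-10)
E
```

```text
time: 14.48
eef_pos: [0.5551, 0.1515, 0.1435]
time: 14.9
eef_pos: [0.4909, 0.0684, 0.1395]
time: 15.32
eef_pos: [0.4323, -0.0118, 0.1243]
eef_pos: [0.4336, -0.0102, 0.1246]
gripper_force: 0.0
t 15.53 at [ 0.4336 -0.01    0.1245] yaw -10.0 j7 -113.0 open 0.0512 grip 0.0 F [-0.1 -0.1 -0.7]
   [0.0151, -0.0011, 0.0845] [-0.0, -0.0, 0.0]
```

View pics/w8.png

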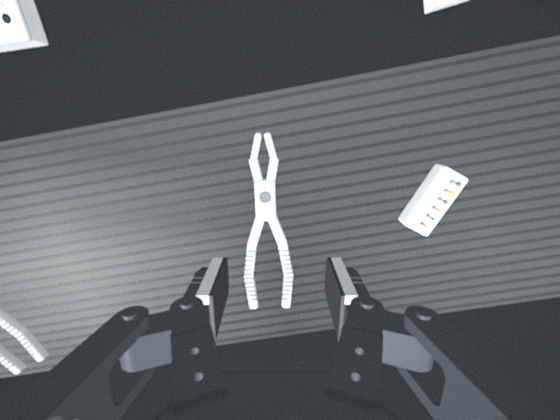

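```bash
python3 - <<'E'
from h import *
c=cam("wrist")
p=pts(c,[[265,197],[270.5,304.5],[263,134]],.013);print(p.round(4),ang(p[1],p[2]),ang(p[1],p[0]),ang(p[0],p[2]))
plan(*p[0],.04,-11)
b=pts(c,[[437,164],[468,181],[429,236],[399,219]],.02);print("bur",b.round(4),b.mean(0))
E
```

```text
[[ 0.4494 -0.0033]
 [ 0.3448  0.0111]
 [ 0.5    -0.0112]] -8.1 -7.8 -8.9
t 15.58 at [ 0.4336 -0.01    0.1244] yaw -10.0 j7 -113.0 open 0.0511 grip 0.0 F [-0.7  0.2  0.2]
   [0.0143, -0.0094, 0.0845] [-0.0, -0.0, 1.0]
bur [[ 0.4542 -0.1418]
 [ 0.4361 -0.1659]
 [ 0.3935 -0.1346]
 [ 0.4132 -0.1104]] [ 0.42425622 -0.13819392]
```

```bash
python3 -m crank '[0.0143,-0.0094,0.03,0,0,-1.8,0.5,0.0143,-0.0094,0.06,0,0,-1.8,0.5,0.0143,-0.0094,0.085,0,0,-1.8,0.5,0.0143,-0.0094,0.1,0,0,-1.8,0.5,0.0143,-0.0094,0.105,0,0,-1.8,0.5]'|sed -n '2p;4p'
python3 -m crank '[0,0,0,0,0,0,0.3,0,0,0,0,0,0,0.1,0,0,0,0,0,0,0.1,0,0,0,0,0,0,0,0,0,0,0,0,0,0]' 70|sed -n '2,6p'
```

```text
eef_pos: [0.4478, -0.0033, 0.0171]
ft_force: [1.0, 0.5, -0.2]
eef_pos: [0.4499, -0.0037, 0.0202]
orientation: [[0.989, -0.145, 0.002], [-0.145, -0.989, -0.0], [0.002, -0.0, -1.0]]
ft_force: [-0.6, -0.7, 1.3]
opening: 0.0145
gripper_force: 69.7
```

```bash
python3 -m crank '[0,0,-0.01,0,0,0,0,0,0,-0.03,0,0,0,0,0,0,-0.07,0,0,0,0,0,0,-0.11,0,0,0,0,0,0,-0.12,0,0,0,0]'|sed -n '2p;4,6p'
python3 - <<'E'
from h import *
plan(.61,-.24,.17,95)
E
```

```text
eef_pos: [0.4524, -0.0032, 0.1453]
ft_force: [0.9, -0.4, -1.4]
opening: 0.0151
gripper_force: 69.4
t 16.83 at [ 0.4524 -0.0032  0.1453] yaw -8.3 j7 -112.0 open 0.0151 grip 69.4 F [ 0.9 -0.4 -1.4]
   [0.0476, 0.0529, -0.0058] [0.1, -0.1, -25.8]
   [0.0198, 0.0683, -0.006] [0.1, -0.1, -25.8]
   [-0.0119, 0.0701, -0.0061] [0.1, -0.1, -25.8]
   [-0.0413, 0.0579, -0.0062] [0.1, -0.1, -25.8]
```

```bash
python3 -m crank '[0.048,0.053,-0.008,0,0,-25.8,0,0.048,0.053,-0.008,0,0,-25.8,0,0.048,0.053,-0.008,0,0,-25.8,0,0.048,0.053,-0.008,0,0,-25.8,0]'|head -2
python3 -m crank '[0.02,0.068,-0.008,0,0,-25.8,0,0.02,0.068,-0.008,0,0,-25.8,0,0.02,0.068,-0.008,0,0,-25.8,0,0.02,0.068,-0.008,0,0,-25.8,0]'|head -2
python3 -m crank '[-0.012,0.07,-0.008,0,0,-25.8,0,-0.012,0.07,-0.008,0,0,-25.8,0,-0.012,0.07,-0.008,0,0,-25.8,0,-0.012,0.07,-0.008,0,0,-25.8,0]'|head -2
python3 -m crank '[-0.041,0.058,-0.008,0,0,-25.8,0,-0.041,0.058,-0.008,0,0,-25.8,0,-0.041,0.058,-0.008,0,0,-25.8,0,-0.041,0.058,-0.008,0,0,-25.8,0]'|head -2
python3 -m crank '[0,0,0,0,0,0,0,0,0,0,0,0,0,0,0,0,0,0,0,0,0]'|sed -n '2p;6p'
python3 - <<'E'
from h import *
c=cam("wrist","w9")
plan(.61,-.24,.17,95)
E
```

```text
time: 17.17
eef_pos: [0.4899, -0.0653, 0.1481]
time: 17.5
eef_pos: [0.529, -0.1243, 0.1557]
time: 17.83
eef_pos: [0.568, -0.1837, 0.1635]
time: 18.17
eef_pos: [0.6073, -0.2429, 0.1713]
eef_pos: [0.6069, -0.2399, 0.1715]
gripper_force: 69.4
t 18.47 at [ 0.607  -0.2398  0.1716] yaw 94.8 j7 3.0 open 0.0146 grip 69.4 F [-0.9  0.2 -1.6]
   [-0.0005, 0.0029, 0.0016] [-0.0, 0.0, -0.2]
```

View pics/w9.png

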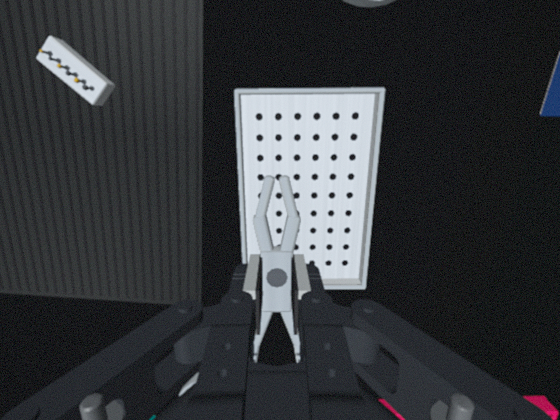

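```bash
python3 - <<'E'
from h import *
c=cam("wrist")
p=pts(c,[[234.5,90],[385,88],[366,289],[242,262]],.018);print(p.round(4),ang(p[0],p[1]),ang(p[2],p[1]),ang(p[3],p[0]))
a=np.radians((ang(p[0],p[1])+90+ang(p[2],p[1]))/2);u=np.array([np.cos(a),np.sin(a)]);n=np.array([u[1],-u[0]])
m=(p[1]+p[2])/2-n*.065;m2=(p[0]+p[1])/2-.1*u;print("centre",m,m2,np.degrees(a))
m=(m+m2)/2
# joint 25 mm ahead of mid-length
for s in(-.03,.03): print("target",s,m+n*s+u*.025)
plan(*(m-n*.03+u*.025),.05,np.degrees(a))
E
```

```text
[[ 0.5621 -0.1434]
 [ 0.6941 -0.1306]
 [ 0.7136 -0.3329]
 [ 0.577  -0.3118]] 5.5 95.5 95.0
centre [ 0.63911975 -0.2379942 ] [ 0.63766937 -0.23652095] 95.5
target -0.03 [ 0.60613653 -0.21524804]
target 0.03 [ 0.6658603 -0.2094973]
t 18.52 at [ 0.6071 -0.2398  0.1716] yaw 94.8 j7 3.0 open 0.0145 grip 69.4 F [-0.7 -0.5 -0.7]
   [0.0246, 0.0011, 0.1216] [-0.0, 0.0, -0.7]
```

```bash
python3 -m crank '[0.0246,0.001,0.03,0,0,-0.7,0,0.0246,0.001,0.065,0,0,-0.7,0,0.0246,0.001,0.1,0,0,-0.7,0,0.0246,0.001,0.125,0,0,-0.7,0,0.0246,0.001,0.13,0,0,-0.7,0]'|sed -n '2p;4p'
python3 -m crank '[0,0,0.01,0,0,0,0,0,0,0.017,0,0,0,0,0,0,0.018,0,0,0,0]'|sed -n '2p;4p'
python3 -m crank '[0,0,0.001,0,0,0,0,0,0,0.001,0,0,0,0]'|sed -n '2p;4p'
```

```text
eef_pos: [0.6027, -0.2148, 0.0367]
ft_force: [-1.4, -1.4, -1.6]
eef_pos: [0.6066, -0.2156, 0.0235]
ft_force: [-0.6, 0.6, 0.1]
eef_pos: [0.6071, -0.2157, 0.0235]
ft_force: [0.5, -0.3, -0.4]
```

```bash
python3 -m crank '[0,0,0.002,0,0,0,0,0,0,0.002,0,0,0,0]'|sed -n '2p;4p'
python3 -m crank '[0,0,0.001,0,0,0,0,0,0,0.001,0,0,0,0]'|sed -n '2p;4p'
python3 -m crank '[0,0,0.001,0,0,0,0,0,0,0.001,0,0,0,0]'|sed -n '2p;4p'
```

```text
eef_pos: [0.6065, -0.2157, 0.0209]
ft_force: [-0.3, 0.5, -1.8]
eef_pos: [0.6062, -0.2157, 0.0195]
ft_force: [0.5, -0.1, -2.1]
eef_pos: [0.6064, -0.2156, 0.0188]
ft_force: [-0.7, -0.4, 2.6]
```

```bash
python3 -m crank '[0,0,0,0,0,0,0.3,0,0,0,0,0,0,0.3,0,0,0,0,0,0,0.3]'|sed -n '2p;4,6p'
python3 -m crank '[0,0,-0.015,0,0,0,0.3,0,0,-0.04,0,0,0,0.3,0,0,-0.08,0,0,0,0.4,0,0,-0.12,0,0,0,0.5,0,0,-0.13,0,0,0,0.5]'|sed -n '2p;4,6p'
python3 - <<'E'
from h import *
c=cam("wrist","w10")
plan(.41,.295,.125,20)
E
```

```text
eef_pos: [0.6063, -0.2155, 0.0183]
ft_force: [-0.1, -0.2, 0.2]
opening: 0.0257
gripper_force: 0.0
eef_pos: [0.6101, -0.2154, 0.1563]
ft_force: [1.2, -1.0, 0.6]
opening: 0.0427
gripper_force: 0.0
t 20.57 at [ 0.61   -0.2155  0.156 ] yaw 95.6 j7 1.0 open 0.0426 grip 0.0 F [0.9 0.4 0.9]
   [0.1759, -0.0499, 0.009] [0.2, -0.1, 25.2]
   [0.1379, -0.12, 0.0092] [0.2, -0.1, 25.2]
   [0.0738, -0.1673, 0.0097] [0.2, -0.1, 25.2]
```

View pics/w10.png

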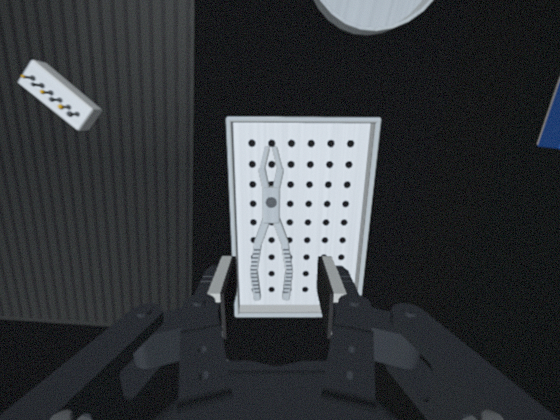

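```bash
python3 -m crank '[0.176,-0.05,0.009,0,0,25.2,0.6,0.176,-0.05,0.009,0,0,25.2,0.6,0.176,-0.05,0.009,0,0,25.2,0.6,0.176,-0.05,0.009,0,0,25.2,0.6,0.176,-0.05,0.009,0,0,25.2,0.6]'|head -2
python3 -m crank '[0.138,-0.12,0.009,0,0,25.2,0.6,0.138,-0.12,0.009,0,0,25.2,0.6,0.138,-0.12,0.009,0,0,25.2,0.6,0.138,-0.12,0.009,0,0,25.2,0.6,0.138,-0.12,0.009,0,0,25.2,0.6]'|head -2
python3 -m crank '[0.074,-0.167,0.009,0,0,25.2,0.6,0.074,-0.167,0.009,0,0,25.2,0.6,0.074,-0.167,0.009,0,0,25.2,0.6,0.074,-0.167,0.009,0,0,25.2,0.6,0.074,-0.167,0.009,0,0,25.2,0.6]'|head -2
python3 -m crank '[0,0,0,0,0,0,0.6,0,0,0,0,0,0,0.6,0,0,0,0,0,0,0.6]'|sed -n '2p;6p'
python3 - <<'E'
from h import *
c=cam("wrist","w11")
plan(.41,.295,.125,20)
m=thr(c,(150,20,420,340),190)
n,l,s,ce=cv2.connectedComponentsWithStats(m.astype(np.uint8))
for i in range(1,n):
    if s[i,4]>60: print(s[i],ce[i].round())
for r in range(60,340,12):
    x=np.nonzero(m[r])[0]
    if len(x):
        runs=np.split(x,np.nonzero(np.diff(x)>1)[0]+1); print(r,[(a[0],a[-1]) for a in runs])
E
```

```text
time: 20.98
eef_pos: [0.5365, -0.0389, 0.1397]
time: 21.4
eef_pos: [0.47, 0.1301, 0.1308]
time: 21.82
eef_pos: [0.4043, 0.2989, 0.1217]
eef_pos: [0.4065, 0.2945, 0.1212]
gripper_force: 0.0
t 22.12 at [0.4069 0.2939 0.1212] yaw 19.9 j7 -126.0 open 0.0508 grip 0.0 F [ 0.2 -0.9  1.4]
   [0.0033, 0.0, -0.0038] [0.1, 0.0, -0.1]
[150  20  24  46 763] [159.  38.]
[ 239  132   58  179 3425] [269. 222.]
[196 295  14  10  88] [204. 299.]
[344 295  14  10  90] [349. 299.]
60 [(np.int64(150), np.int64(156))]
132 [(np.int64(251), np.int64(251))]
144 [(np.int64(243), np.int64(250)), (np.int64(255), np.int64(264))]
156 [(np.int64(249), np.int64(256)), (np.int64(267), np.int64(276))]
168 [(np.int64(253), np.int64(263)), (np.int64(272), np.int64(280))]
180 [(np.int64(259), np.int64(268)), (np.int64(272), np.int64(281))]
192 [(np.int64(261), np.int64(282))]
204 [(np.int64(261), np.int64(281))]
216 [(np.int64(261), np.int64(281))]
228 [(np.int64(257), np.int64(267)), (np.int64(276), np.int64(285))]
240 [(np.int64(253), np.int64(263)), (np.int64(280), np.int64(290))]
252 [(np.int64(251), np.int64(259)), (np.int64(283), np.int64(292))]
264 [(np.int64(249), np.int64(258)), (np.int64(285), np.int64(294))]
276 [(np.int64(247), np.int64(256)), (np.int64(287), np.int64(296))]
288 [(np.int64(249), np.int64(257)), (np.int64(286), np.int64(295))]
300 [(np.int64(202), np.int64(209)), (np.int64(250), np.int64(258)), (np.int64(285), np.int64(293)), (np.int64(344), np.int64(351))]
```

```bash
python3 - <<'E'
from h import *
c=cam("wrist")
p=pts(c,[[271.3,203],[271.8,282],[271.8,310]],.013);print(p.round(4),ang(p[1],p[0]),np.linalg.norm(p[2]-p[0]))
d=bot.get_obs()["eef_pos"][:2]
a=np.radians(ang(p[1],p[0])); j=p[2]+.109*np.array([np.cos(a),np.sin(a)]);print(j)
plan(*j,.02,np.degrees(a))
E
```

```text
[[0.415  0.3007]
 [0.3445 0.2751]
 [0.3162 0.2651]] 19.9 0.10500201645117856
[0.41869669 0.30215638]
t 22.17 at [0.4072 0.2936 0.1212] yaw 19.8 j7 -126.0 open 0.0513 grip 0.0 F [-0.4 -0.3 -0.8]
   [0.0138, -0.0043, 0.1012] [0.1, 0.0, -0.1]
```

```bash
python3 -m crank '[0.012,-0.004,0.03,0,0,0,0.5,0.012,-0.004,0.06,0,0,0,0.5,0.012,-0.004,0.085,0,0,0,0.5,0.012,-0.004,0.098,0,0,0,0.5,0.012,-0.004,0.101,0,0,0,0.5]'|sed -n '2p;4p'
python3 -m crank '[0,0,0,0,0,0,0.3,0,0,0,0,0,0,0.1,0,0,0,0,0,0,0.1,0,0,0,0,0,0,0,0,0,0,0,0,0,0]' 70|sed -n '2,6p'
python3 -m crank '[0,0,-0.01,0,0,0,0,0,0,-0.03,0,0,0,0,0,0,-0.07,0,0,0,0,0,0,-0.11,0,0,0,0,0,0,-0.12,0,0,0,0]'|sed -n '2p;4,6p'
python3 - <<'E'
from h import *
plan(.67,-.21,.17,95.5)
E
```

```text
eef_pos: [0.4159, 0.3003, 0.0178]
ft_force: [-0.2, -0.4, 0.2]
eef_pos: [0.4172, 0.3033, 0.0214]
orientation: [[0.94, 0.341, 0.002], [0.341, -0.94, 0.001], [0.002, -0.0, -1.0]]
ft_force: [-0.1, -1.1, 2.8]
opening: 0.0145
gripper_force: 69.2
eef_pos: [0.4184, 0.3059, 0.1465]
ft_force: [1.3, 2.1, -1.4]
opening: 0.0146
gripper_force: 68.8
t 23.42 at [0.4184 0.3059 0.1465] yaw 20.0 j7 -125.0 open 0.0146 grip 68.8 F [ 1.3  2.1 -1.4]
   [0.0201, 0.1902, -0.0082] [0.1, -0.2, -25.2]
   [-0.0628, 0.1807, -0.0084] [0.1, -0.2, -25.2]
   [-0.1337, 0.1369, -0.0083] [0.1, -0.2, -25.2]
```

```bash
python3 -m crank '[0.02,0.19,-0.01,0,0,-25.2,0,0.02,0.19,-0.01,0,0,-25.2,0,0.02,0.19,-0.01,0,0,-25.2,0,0.02,0.19,-0.01,0,0,-25.2,0,0.02,0.19,-0.01,0,0,-25.2,0]'|head -2
python3 -m crank '[-0.063,0.181,-0.01,0,0,-25.2,0,-0.063,0.181,-0.01,0,0,-25.2,0,-0.063,0.181,-0.01,0,0,-25.2,0,-0.063,0.181,-0.01,0,0,-25.2,0,-0.063,0.181,-0.01,0,0,-25.2,0]'|head -2
python3 -m crank '[-0.134,0.137,-0.005,0,0,-25.2,0,-0.134,0.137,-0.005,0,0,-25.2,0,-0.134,0.137,-0.005,0,0,-25.2,0,-0.134,0.137,-0.005,0,0,-25.2,0,-0.134,0.137,-0.005,0,0,-25.2,0]'|head -2
python3 -m crank '[0,0,0,0,0,0,0,0,0,0,0,0,0,0,0,0,0,0,0,0,0]'|sed -n '2p;6p'
python3 - <<'E'
from h import *
c=cam("wrist","w12")
plan(.666,-.2095,.04,95.5)
E
```

```text
time: 23.83
eef_pos: [0.5006, 0.1285, 0.1506]
time: 24.25
eef_pos: [0.5849, -0.0458, 0.1604]
time: 24.67
eef_pos: [0.6684, -0.2196, 0.1648]
eef_pos: [0.6674, -0.2118, 0.1651]
gripper_force: 68.9
t 24.97 at [ 0.6675 -0.211   0.1654] yaw 95.7 j7 0.0 open 0.0142 grip 68.9 F [-0.2  0.7 -1.6]
   [0.0015, -0.0013, 0.1254] [-0.0, -0.1, 0.2]
```

View pics/w12.png

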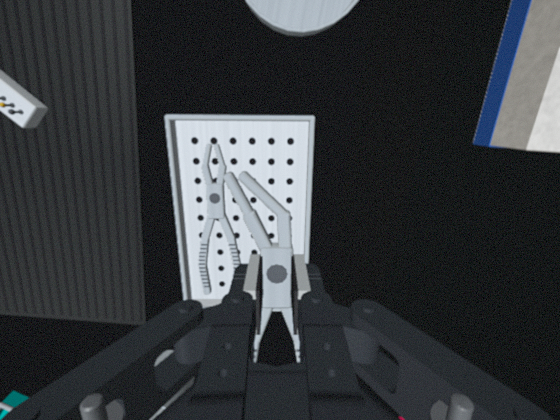

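```bash
python3 - <<'E'
from h import *
c=cam("wrist")
p=pts(c,[[165,116],[314.5,117]],.018); a=np.radians(95.5);u=np.array([np.cos(a),np.sin(a)]);n=np.array([u[1],-u[0]])
m=p.mean(0)-.1*u;print("centre",m,ang(p[0],p[1]))
s=pts(c,[[208,147],[225,170],[215,198],[238,262]],.0125);print("straight n,u",((s-m)@n).round(3),((s-m)@u).round(3))
h=pts(c,[[226,180],[243,174],[277,273],[290,218]],.158);print("held n,u",((h-m)@n).round(3),((h-m)@u).round(3))
E
```

```text
centre [ 0.63737583 -0.23628147] 5.4
straight n,u [-0.031 -0.016 -0.028 -0.008] [ 0.073  0.051  0.024 -0.046]
held n,u [0.009 0.017 0.033 0.039] [0.072 0.075 0.023 0.053]
```

```bash
python3 -m crank '[0.002,-0.002,0.03,0,0,0,0,0.002,-0.002,0.065,0,0,0,0,0.002,-0.002,0.1,0,0,0,0,0.002,-0.002,0.12,0,0,0,0,0.002,-0.002,0.124,0,0,0,0]'|sed -n '2p;4p'
python3 -m crank '[0,0,0.01,0,0,0,0,0,0,0.017,0,0,0,0,0,0,0.018,0,0,0,0]'|sed -n '2p;4p'
python3 -m crank '[0,0,0.001,0,0,0,0,0,0,0.001,0,0,0,0]'|sed -n '2p;4p'
```

```text
eef_pos: [0.6624, -0.2094, 0.0368]
ft_force: [-0.3, -0.3, -2.5]
eef_pos: [0.6661, -0.2108, 0.0236]
ft_force: [0.4, -1.3, -1.9]
eef_pos: [0.6666, -0.2114, 0.0235]
ft_force: [0.2, 0.5, -1.2]
```

```bash
python3 -m crank '[0,0,0.001,0,0,0,0,0,0,0.001,0,0,0,0]'|sed -n '2p;4p'
```

```text
eef_pos: [0.6662, -0.2115, 0.0221]
ft_force: [-0.0, 0.3, -2.7]
```

```bash
python3 -m crank '[0,0,0.001,0,0,0,0,0,0,0.001,0,0,0,0]'|sed -n '2p;4p'
python3 -m crank '[0,0,0.001,0,0,0,0,0,0,0.001,0,0,0,0]'|sed -n '2p;4p'
```

```text
eef_pos: [0.6659, -0.2114, 0.0205]
ft_force: [-0.1, -0.3, -1.2]
eef_pos: [0.666, -0.2114, 0.02]
ft_force: [-1.6, -0.3, 2.9]
```

Contact. Release and lift, then head to the bur block (centre ≈ (0.424, −0.138), long axis ≈ −38°).

```bash
python3 -m crank '[0,0,0,0,0,0,0.26,0,0,0,0,0,0,0.26,0,0,0,0,0,0,0.26]'|sed -n '2p;4,6p'
python3 -m crank '[0,0,-0.015,0,0,0,0.26,0,0,-0.04,0,0,0,0.26,0,0,-0.08,0,0,0,0.4,0,0,-0.12,0,0,0,0.5,0,0,-0.13,0,0,0,0.5]'|sed -n '2p;4,6p'
python3 - <<'E'
from h import *
c=cam("wrist","w13")
plan(.415,-.13,.14,-38);plan(.43,-.145,.14,142)
E
```

```text
eef_pos: [0.6661, -0.2113, 0.0194]
ft_force: [-0.4, 0.3, -0.6]
opening: 0.0223
gripper_force: 0.0
eef_pos: [0.6698, -0.2111, 0.158]
ft_force: [0.6, 0.3, 0.9]
opening: 0.0427
gripper_force: 0.0
t 27.07 at [ 0.6697 -0.2111  0.1578] yaw 95.6 j7 -1.0 open 0.043 grip 0.0 F [0.9 0.4 0.5]
   [0.0264, -0.0615, 0.0036] [0.1, -0.2, 33.4]
   [-0.0118, -0.0658, 0.0038] [0.1, -0.2, 33.4]
   [-0.0461, -0.0485, 0.004] [0.1, -0.2, 33.4]
   [-0.0651, -0.0151, 0.0043] [0.1, -0.2, 33.4]
t 27.07 at [ 0.6697 -0.2111  0.1578] yaw 95.6 j7 -1.0 open 0.043 grip 0.0 F [0.9 0.4 0.5]
   [0.0446, -0.1162, 0.0073] [0.3, 0.2, -23.2]
   [0.0867, -0.0892, 0.0081] [0.3, 0.2, -23.2]
```

```bash
python3 -m crank '[0.045,-0.116,0.007,0,0,-23.2,0.6,0.045,-0.116,0.007,0,0,-23.2,0.6,0.045,-0.116,0.007,0,0,-23.2,0.6,0.045,-0.116,0.007,0,0,-23.2,0.6]'|head -2
python3 -m crank '[0.087,-0.089,0.008,0,0,-23.2,0.6,0.087,-0.089,0.008,0,0,-23.2,0.6,0.087,-0.089,0.008,0,0,-23.2,0.6,0.087,-0.089,0.008,0,0,-23.2,0.6]'|head -2
python3 -m crank '[0,0,0,0,0,0,0.6,0,0,0,0,0,0,0.6,0,0,0,0,0,0,0.6]'|sed -n '2p;6p'
python3 - <<'E'
from h import *
c=cam("wrist","w14")
plan(.424,-.138,.03,142)
for z in(.003,.019): print(z);blobs(c,thr(c,(200,60,360,320),170),z,100)
m=thr(c,(200,60,360,320),170)
for r in range(100,300,10):
    x=np.nonzero(m[r])[0]
    if len(x): print(r,x[0],x[-1],len(x))
E
```

```text
time: 27.4
eef_pos: [0.5349, -0.1745, 0.1394]
time: 27.73
eef_pos: [0.4149, -0.142, 0.1315]
eef_pos: [0.428, -0.1448, 0.1352]
gripper_force: 0.0
t 28.03 at [ 0.4279 -0.1447  0.135 ] yaw 141.9 j7 38.0 open 0.051 grip 0.0 F [-0.2  0.2 -1.2]
   [0.0075, 0.0027, 0.105] [0.1, 0.1, -0.1]
0.003
px [276. 199.] n 1798 rect mid (425,-143) 61x26 ang -37.3 mean [ 424. -142.]
px [209. 279.] n 475 rect mid (448,-246) 57x13 ang -56.4 mean [ 448. -246.]
px [344. 280.] n 494 rect mid (533,-139) 56x15 ang -20.6 mean [ 532. -140.]
0.019
px [276. 199.] n 1798 rect mid (421,-140) 57x24 ang -37.3 mean [ 421. -139.]
px [209. 279.] n 475 rect mid (443,-237) 54x12 ang -56.4 mean [ 443. -237.]
px [344. 280.] n 494 rect mid (522,-136) 52x14 ang -20.6 mean [ 522. -137.]
170 262 290 29
180 262 290 29
190 262 290 29
200 262 290 27
210 263 290 25
220 263 290 25
230 263 290 26
260 212 341 20
270 207 346 22
280 203 350 22
290 200 355 23
```

```bash
python3 -m crank '[0.0085,-0.0005,0.03,0,0,-0.7,0.6,0.0085,-0.0005,0.06,0,0,-0.7,0.6,0.0085,-0.0005,0.09,0,0,-0.7,0.6,0.0085,-0.0005,0.11,0,0,-0.7,0.6,0.0085,-0.0005,0.114,0,0,-0.7,0.6]'|sed -n '2p;4p'
python3 -m crank '[0,0,0,0,0,0,0.4,0,0,0,0,0,0,0.2,0,0,0,0,0,0,0.1,0,0,0,0,0,0,0,0,0,0,0,0,0,0]' 50|sed -n '2,6p'
python3 -m crank '[0,0,-0.01,0,0,0,0,0,0,-0.03,0,0,0,0,0,0,-0.06,0,0,0,0,0,0,-0.1,0,0,0,0,0,0,-0.1,0,0,0,0]'|sed -n '2p;4,6p'
python3 - <<'E'
from h import *
plan(.62,-.05,.16,120)
c=cam("scene");f=c["frame"].min(2)>95
blobs(c,f&thr(c,(225,235,285,280),95),.022,200)
c=cam("side");blobs(c,thr(c,(210,180,255,222),95),.022,200)
E
```

```text
eef_pos: [0.4185, -0.139, 0.0176]
ft_force: [-1.0, 0.7, -0.2]
eef_pos: [0.4202, -0.1399, 0.0215]
orientation: [[-0.795, 0.607, 0.003], [0.607, 0.795, -0.001], [-0.003, 0.001, -1.0]]
ft_force: [-0.1, -0.6, 4.8]
opening: 0.0226
gripper_force: 50.2
eef_pos: [0.4231, -0.1401, 0.126]
ft_force: [1.2, -0.4, -0.2]
opening: 0.0224
gripper_force: 49.7
t 29.28 at [ 0.4231 -0.1401  0.126 ] yaw 142.6 j7 37.0 open 0.0224 grip 49.7 F [ 1.2 -0.4 -0.2]
   [-0.0511, 0.0956, -0.0162] [0.1, 0.3, 11.3]
   [-0.0313, 0.1037, -0.0166] [0.1, 0.3, 11.3]
px [253. 256.] n 661 rect mid (672,-13) 113x110 ang 12.4 mean [672. -12.]
px [233. 203.] n 642 rect mid (668,2) 130x113 ang -81.5 mean [666.   2.]
```

```bash
python3 - <<'E'
from h import *
plan(.669,-.01,.15,115)
E
```

```text
t 29.38 at [ 0.4198 -0.1404  0.1218] yaw 142.6 j7 37.0 open 0.0225 grip 49.7 F [-0.2 -0.  -1.4]
   [-0.0594, 0.1275, -0.0139] [0.0, 0.1, 13.8]
   [-0.0273, 0.138, -0.014] [0.0, 0.1, 13.8]
```

```bash
python3 -m crank '[-0.059,0.127,-0.014,0,0,13.8,0,-0.059,0.127,-0.014,0,0,13.8,0,-0.059,0.127,-0.014,0,0,13.8,0,-0.059,0.127,-0.014,0,0,13.8,0]'|head -2
python3 -m crank '[-0.027,0.138,-0.014,0,0,13.8,0,-0.027,0.138,-0.014,0,0,13.8,0,-0.027,0.138,-0.014,0,0,13.8,0,-0.027,0.138,-0.014,0,0,13.8,0]'|head -2
python3 -m crank '[0,0,0,0,0,0,0,0,0,0,0,0,0,0,0,0,0,0,0,0,0]'|sed -n '2p;6p'
python3 - <<'E'
from h import *
c=cam("wrist","w15")
plan(.669,-.01,.05,115)
m=thr(c,(120,40,440,330),100)
for r in range(60,330,12):
    x=np.nonzero(m[r])[0]
    if len(x): runs=np.split(x,np.nonzero(np.diff(x)>2)[0]+1); print(r,[(int(a[0]),int(a[-1])) for a in runs if len(a)>2])
E
```

```text
time: 29.72
eef_pos: [0.5471, -0.071, 0.1344]
time: 30.05
eef_pos: [0.6707, -0.0046, 0.1474]
eef_pos: [0.6658, -0.0096, 0.1465]
gripper_force: 49.7
t 30.35 at [ 0.6658 -0.0101  0.1469] yaw 115.0 j7 -1.0 open 0.0227 grip 49.7 F [-0.7 -0.  -0.8]
   [-0.0013, 0.0033, 0.0969] [-0.2, 0.0, 0.0]
156 [(247, 308)]
168 [(231, 324)]
180 [(222, 226), (229, 326), (329, 332)]
192 [(217, 220), (225, 331), (334, 337)]
204 [(215, 218), (223, 340)]
216 [(216, 219), (225, 339)]
228 [(219, 336)]
240 [(225, 330)]
252 [(236, 319)]
264 [(239, 249), (253, 300), (303, 313)]
276 [(130, 145), (236, 247), (253, 277), (280, 299), (306, 316)]
288 [(121, 126), (130, 185), (233, 245), (254, 273), (280, 299), (308, 319)]
300 [(120, 123), (127, 160), (164, 176), (182, 210), (254, 274), (279, 299), (437, 439)]
312 [(124, 139), (145, 151), (253, 299), (428, 439)]
324 [(121, 135), (254, 299), (420, 439)]
```

```bash
python3 - <<'E'
from h import *
c=cam("wrist")
px=[]
m=thr(c,(205,140,350,250),100)
for r in range(156,240,6):
    x=np.nonzero(m[r])[0]; px+=[[x[0],r],[x[-1]+1,r]]
p=pts(c,px,.022); A=np.c_[2*p,np.ones(len(p))]; s=np.linalg.lstsq(A,(p**2).sum(1),rcond=None)[0]
print("centre",s[:2],"r",np.sqrt(s[2]+s[:2]@s[:2])); plan(s[0],s[1],.04,115)
E
```

```text
centre [ 0.66838203 -0.01227966] r 0.0561712618953151
t 30.4 at [ 0.666  -0.0102  0.1473] yaw 115.0 j7 -1.0 open 0.0228 grip 49.7 F [-0.3  0.6 -0.6]
   [-0.0028, 0.0016, 0.1073] [-0.2, 0.0, 0.0]
```

```bash
python3 -m crank '[-0.003,0.0015,0.03,0,0,0,0,-0.003,0.0015,0.06,0,0,0,0,-0.003,0.0015,0.09,0,0,0,0,-0.003,0.0015,0.105,0,0,0,0,-0.003,0.0015,0.108,0,0,0,0]'|sed -n '2p;4p'
python3 -m crank '[0,0,0.009,0,0,0,0,0,0,0.015,0,0,0,0,0,0,0.015,0,0,0,0]'|sed -n '2p;4p'
python3 -m crank '[0,0,0.001,0,0,0,0,0,0,0.001,0,0,0,0]'|sed -n '2p;4p'
python3 -m crank '[0,0,0.001,0,0,0,0,0,0,0.001,0,0,0,0]'|sed -n '2p;4p'
```

```text
eef_pos: [0.6672, -0.0125, 0.0368]
ft_force: [-0.3, 0.3, -0.4]
eef_pos: [0.6701, -0.011, 0.0254]
ft_force: [-0.4, 0.2, 0.2]
eef_pos: [0.6707, -0.0107, 0.0253]
ft_force: [0.0, 0.2, -0.2]
eef_pos: [0.6704, -0.0107, 0.0239]
ft_force: [-0.4, 0.2, -0.0]
```

```bash
python3 -m crank '[0,0,0.002,0,0,0,0,0,0,0.002,0,0,0,0]'|sed -n '2p;4p'
python3 -m crank '[0,0,0.001,0,0,0,0,0,0,0.001,0,0,0,0]'|sed -n '2p;4p'
python3 -m crank '[0,0,0.001,0,0,0,0,0,0,0.001,0,0,0,0]'|sed -n '2p;4p'
```

```text
eef_pos: [0.67, -0.0109, 0.0212]
ft_force: [-0.3, -1.0, -0.8]
eef_pos: [0.67, -0.0109, 0.0201]
ft_force: [0.6, 0.1, 0.3]
eef_pos: [0.6701, -0.0108, 0.0201]
ft_force: [-2.3, -0.2, 3.2]
```

```bash
python3 -m crank '[0,0,0,0,0,0,0.38,0,0,0,0,0,0,0.38,0,0,0,0,0,0,0.38]'|sed -n '2p;4,6p'
python3 -m crank '[0,0,-0.015,0,0,0,0.38,0,0,-0.04,0,0,0,0.38,0,0,-0.08,0,0,0,0.4,0,0,-0.12,0,0,0,0.5,0,0,-0.16,0,0,0,0.5]'|sed -n '2p;4,6p'
python3 -m crank '[-0.05,-0.15,-0.03,0,0,0,0.5,-0.05,-0.15,-0.03,0,0,0,0.5,-0.05,-0.15,-0.03,0,0,0,0.5,-0.05,-0.15,-0.03,0,0,0,0.5,-0.05,-0.15,-0.03,0,0,0,0.5]'|sed -n '2p'
python3 -m crank '[0,0,0,0,0,0,0.5,0,0,0,0,0,0,0.5,0,0,0,0,0,0,0.5]'|sed -n '2p'
python3 - <<'E'
from h import *
c=cam("wrist","w16"); s=cam("scene"); d=cam("side")
def crop(c,x0,y0,w,h): return cv2.resize(c["frame"][y0:y0+h,x0:x0+w,::-1],(400,300),interpolation=cv2.INTER_CUBIC)
A=np.hstack([crop(s,140,180,280,210),crop(d,190,90,240,180)])
B=np.hstack([crop(c,0,0,560,420),crop(d,190,180,200,150)])
cv2.imwrite("pics/fin.png",np.vstack([A,B]))
E
```

```text
eef_pos: [0.6701, -0.0108, 0.0192]
ft_force: [-0.8, 0.4, 0.4]
opening: 0.0326
gripper_force: 0.0
eef_pos: [0.6698, -0.0105, 0.1819]
ft_force: [0.5, 0.3, -0.0]
opening: 0.0429
gripper_force: 0.0
eef_pos: [0.5513, -0.1268, 0.2106]
eef_pos: [0.5562, -0.1181, 0.2099]
```

View pics/fin.png

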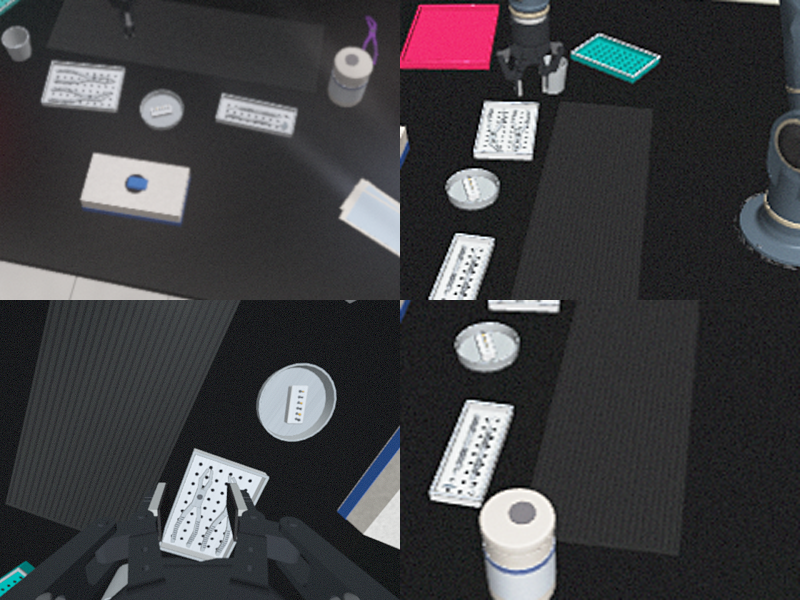

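The mat is empty. The wide tray holds both forceps, the dish holds the upright bur block, and the narrow tray holds the mirror and scaler. The tub and cup have not moved.

```bash
python3 -c "
from rig import bot
print(bot.job_done())"
```

```text
the job is handed in; nothing more can be done
None
```

The job is handed in: the mirror and scaler are in the narrow tray, both forceps in the wide tray, and the bur block upright in the dish, though a finger partly hid the curved forceps in the last picture, so I judge it flat from the contact force when it was set down.

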